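# Pack the loose fossils into their fitted drawer recesses

### The arm

A 6-joint arm with a two-finger parallel gripper is mounted at the origin on a cart in front of the work surface, level with it; the furniture and walls round the work are solid. World frame = base frame: x ahead of the robot, y to its left, z up, the work surface at z = 0. Lengths are in m, angles in degrees, forces in N, time in s.
With the tool pointing down it reaches from about 0.3 to 0.75 m from the base axis. Payload 8.5 kg.
Tool frame: the origin (TCP) lies at the very end of the fingers, on their centre line; the grasp point (between the pads) lies 19 mm behind it (env.hold_point_z is the distance from the TCP to the grasp point, in m); z points along the fingers, y is the line along which they close (so a half turn about z gives the same grasp; the last joint's range is limited). The gripper opens to 85 mm and grips with 20 to 120 N. Pads are 22 mm wide; open, the fingers measure 114 mm over their backs; the gripper's body (76 mm by 85 mm) begins 54 mm behind the grasp point. The pads swing forward as they close: fully open they stand 13 mm farther back than shut.
Start: joints at [53.211, 21.807, 74.336, -0, 83.858, -12.336], TCP at [0.228, 0.501, 0.231] pointing down, gripper open.
Joint ranges: [-178.18, 178.18], [-50.72, 133.34], [12.68, 142.11], [-81.47, 261.47], [9.98, 163.14], [-165.26, 165.26]. Speed limits (degrees/s): [136.94, 136.94, 180, 180, 180, 180].

### API

Orientations are given as a 3x3 rotation matrix whose columns are the frame's x, y, z axes.
In Python, from rig import env, optics gives the robot as it stands.
- The arm moves only by the shell command python3 -m jog 'ROWS' [OPENING] [FORCE]. ROWS is JSON, a list of rows, each an object with "linear": the shift along the tool's x, y, z in units of 40 mm (1.0 is 40 mm), a list of three; "roll": the turn about the tool's z in units of 5 degrees (1.0 is 5 degrees). A call has 1 to 12 rows; each row shifts and turns the commanded pose from where the row before left it, along the tool's axes as they then stand; what a row does not reach is not made up. A row lasts 1/12 s, in which the tool goes at most 41.7 mm and 7.16 degrees, less where a joint would pass 70% of its speed; a pose out of reach is approached as far as the arm can. A call is refused whole if a number of a shift passes 1 or a number of a turn 1, either way. A call with a gripper value outside its range is refused whole. OPENING is the opening, from -1 (shut) to 1 (fully open), set as the call begins (- or left out, the last holds). The fingers move at their own pace and stop on an object; FORCE is the grip in N (left out, the last holds). Time passes only in rows, so rows that do not move let the fingers close. It gives the time, the measured TCP pose, the force, the opening and the grip force at its end, in the units of the state.
- env.observe(): the state, without advancing time (a new reading comes with each control period).
- optics.get_image(name): name is "side" or "top"; returns the picture (480x640x3 uint8, red, green, blue); there is no depth.
- optics.calibration(name): a dict with "fov_y" (degrees; the focal length in pixels is half the picture's height over the tangent of half this angle, whatever the lens; pixels are square), "cx", "cy" (the principal point, pixels), "T" (4x4, takes a point from camera to world coordinates). Camera axes: x right, y down, z forward; pixel columns grow to the right and rows downward; lengths in m; the calibration is good to about 2 mm. A picture is of the moment at which its call begins. calibration takes no time and is no camera call.
- env.close_job(): hands the job in; it is judged then, once.
The state is a dict: "time_s": time; "q": joint angles; "qvel": joint speeds; "joint_efforts": joint torques, N m; "position": TCP position; "tool_rot": TCP orientation; "ft_force": force on the tool from outside, world axes, zero at the start; "wrist_torque": the same for the moment, N m; "grip_width": finger opening in m; "gripper_force": force on a finger pad.
Only numpy, scipy, OpenCV 4.12 (cv2) and the standard library are available. Lean on these libraries where they do the work, as an engineer would, in place of code of your own. Each camera call takes 0.05 s, during which the arm holds its last target. There are 200 camera calls.

### The job

Put the four fossils that lie loose on the table - the shark tooth, the vertebra, the ammonite and the toe bone - away in the collection drawer, each lying flat on the floor of the empty recess that is cut to its own outline. They are brittle, so set them down and do not drop them, and leave the two specimens that are already packed in the drawer where they are.

Things in the scene. Friction and masses are not known exactly. Their poses are not given: they have to be found in the camera images.
- shark_tooth: fossil shark tooth: flat dark brown triangle, 41 x 36 x 10 mm. Origin: middle of its outline on the underside; x runs from the straight root edge (x = -20.7 mm) to the thin point (x = 20.7 mm); z up. Its flanks slope: hold it across the root, where it is widest (36 mm, at x = -18 mm); pads centred at x = -14 mm do. Brittle.
- vertebra: fossil fish vertebra: tan round drum with a slight waist, 33 mm across, 18 mm high, standing on its flat end. Origin: centre of the underside, z up; round, so its yaw does not matter. Brittle.
- ammonite: small ammonite: grey-brown ribbed coil, oval, 40 mm in its x by 47 mm in its y, 14 mm thick, widest 6 mm above the underside. Origin: middle of the outline on the underside, z up. Brittle.
- bone_knuckle: fossil toe bone: light tan, long, with two thick ends, 22 mm wide (its x), 56 mm long (its y), 20 mm high, widest 10 mm above the underside. Origin: middle of the outline on the underside, z up. Brittle.
- insert_tooth: Fixed hard insert, grey with a pale recess floor, 80 x 80 x 18 mm, one of six side by side in a shallow wooden drawer (rim 2 mm higher). Recess: a rounded triangle (54 x 48 mm) pointing to its +x; 6 mm deep, flat, 6 mm of room round its fossil when their x and y axes agree. Origin: centre of the insert's underside; recess floor at z = 12 mm, top face at 18 mm (23 mm above the table).
- insert_vertebra: Fixed hard insert, grey with a pale recess floor, 80 x 80 x 18 mm, one of six side by side in a shallow wooden drawer (rim 2 mm higher). Recess: round, 45 mm across; 6 mm deep, flat, 6 mm of room round its fossil when their x and y axes agree. Origin: centre of the insert's underside; recess floor at z = 12 mm, top face at 18 mm (23 mm above the table).
- insert_ammonite: Fixed hard insert, grey with a pale recess floor, 80 x 80 x 18 mm, one of six side by side in a shallow wooden drawer (rim 2 mm higher). Recess: oval, 52 mm in its x by 59 mm in its y; 6 mm deep, flat, 6 mm of room round its fossil when their x and y axes agree. Origin: centre of the insert's underside; recess floor at z = 12 mm, top face at 18 mm (23 mm above the table).
- insert_knuckle: Fixed hard insert, grey with a pale recess floor, 80 x 80 x 18 mm, one of six side by side in a shallow wooden drawer (rim 2 mm higher). Recess: a long slot, 34 mm in its x by 68 mm in its y; 6 mm deep, flat, 6 mm of room round its fossil when their x and y axes agree. Origin: centre of the insert's underside; recess floor at z = 12 mm, top face at 18 mm (23 mm above the table).
- bone_bit_1: a dark brown rounded bone fragment, 30 x 42 x 17 mm, already packed loose in its own recess of the same drawer; to be left there. Origin: centre of its underside, on the recess floor.
- shard: a dark brown three-cornered tusk shard, 38 x 38 x 16 mm, already packed loose in its own recess of the same drawer; to be left there. Origin: centre of its underside, on the recess floor.
Not all that is in view belongs to the job. Leave any orange look-alike of the shark_tooth alone. Leave any turquoise look-alike of the ammonite alone.

How it is judged:
By the outcome, as a careful person would: the job done as asked, in the order asked, and still so for the second after the job is handed in, with the robot touching nothing.
It also fails if it takes over 96 s, if anything falls off the work surface, if the arm or the gripper's body presses on something with over 40 N, if the wrist force passes 120 N, or if a joint passes its speed limit or range.

## Working session

There is one attempt and no reset: what is moved stays moved. The work goes in short steps, Python scripts to look and compute and a shell command to move; the robot and the scene stay as the last step left them, time stands still between calls to the robot, and variables do not carry over. Pictures are saved under pics/ and viewed, at most 14 in all, crops included, and the job is handed in when it is done.

```bash
ls; mkdir -p pics; python3 - <<'E'
from rig import env, optics
import cv2
s=env.observe(); print(s['time_s'],s['position'],s['tool_rot'],s['grip_width'],env.hold_point_z)
for n in('top','side'):
    c=optics.calibration(n); print(n,c)
    cv2.imwrite(f'pics/{n}0.png',optics.get_image(n)[:,:,::-1])
E
```

```text
pics
0.0 [0.22751093 0.50042736 0.23071413] [[-9.10270928e-01  4.14012215e-01 -8.50537979e-04]
 [ 4.14012982e-01  9.10270245e-01 -1.15406519e-03]
 [ 2.96422331e-04 -1.40264575e-03 -9.99998972e-01]] 0.0851852048783862 0.0187
top {'fov_y': 47.82766350940014, 'cx': 314.12771963409796, 'cy': 242.3656013462465, 'T': array([[-0.01664806, -0.98293242,  0.18321215,  0.34508258],
       [-0.9998523 ,  0.01558361, -0.00724828,  0.00748574],
       [ 0.00426946, -0.18330576, -0.98304668,  1.02464695],
       [ 0.        ,  0.        ,  0.        ,  1.        ]])}
side {'fov_y': 47.63506160393344, 'cx': 318.21369766437823, 'cy': 233.122520443263, 'T': array([[-0.9872602 , -0.09684612,  0.12624633,  0.386017  ],
       [-0.15905043,  0.5782154 , -0.80023116,  0.93850377],
       [ 0.00450171, -0.8101159 , -0.58625247,  0.74417375],
       [ 0.        ,  0.        ,  0.        ,  1.        ]])}
```

View pics/top0.png

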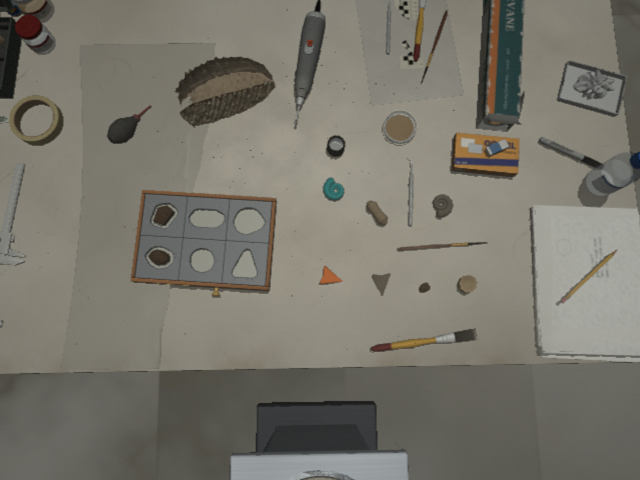

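View pics/side0.png

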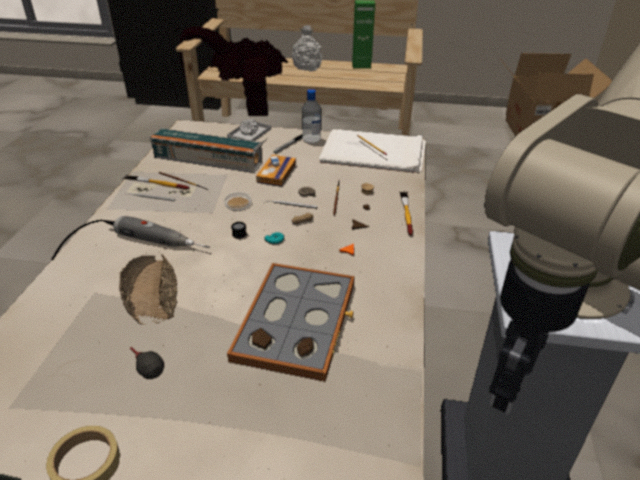

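Candidates in the top view:
- **Tooth:** brown triangle (381,283), not the orange one (330,275).
- **Ammonite:** grey-brown coil (442,205), not the turquoise one (333,189).
- **Vertebra:** tan drum (467,285), not the dark pebble (424,287) or the dish (399,127).
- **Toe bone:** light tan (376,212).

The empty recesses are the slot (206,218), oval (248,221), round (202,260) and triangle (244,263). The packed specimens are at (163,215) and (159,258).

```bash
cat > h.py <<'E'
import numpy as np, cv2
from rig import env, optics
def ray(n,u,v,z):
    c=optics.calibration(n); f=240/np.tan(np.radians(c['fov_y']/2)); T=c['T']
    d=T[:3,:3]@np.array([(u-c['cx'])/f,(v-c['cy'])/f,1]); o=T[:3,3]
    return (o+d*(z-o[2])/d[2])[:2]
def mask(im,u,v,h,light=False):
    x0,y0=u-h,v-h; c=im[y0:y0+2*h,x0:x0+2*h]
    lab=cv2.cvtColor(c,cv2.COLOR_RGB2LAB).astype(float)
    bg=np.median(np.concatenate([lab[0],lab[-1],lab[:,0],lab[:,-1]]),0)
    d=np.linalg.norm(lab-bg,axis=2)
    if light: d=np.where(lab[...,0]>bg[0],d,0)
    return d,(x0,y0)
def blob(im,u,v,h,z,light=False):
    d,(x0,y0)=mask(im,u,v,h,light)
    t,m=cv2.threshold(np.clip(d,0,255).astype(np.uint8),0,255,cv2.THRESH_OTSU)
    k,L,st,ce=cv2.connectedComponentsWithStats(m)
    i=1+np.argmax(st[1:,4]); cn=cv2.findContours((L==i).astype(np.uint8),0,1)[0]
    p=max(cn,key=cv2.contourArea).reshape(-1,2)+[x0,y0]
    ys,xs=np.nonzero(cv2.drawContours(np.zeros(im.shape[:2],np.uint8),[p.reshape(-1,1,2)],-1,1,-1))
    P=np.array([ray('top',a,b,z) for a,b in zip(xs,ys)])
    return P,p,t
def stats(P):
    m=P.mean(0); w,V=np.linalg.eigh(np.cov((P-m).T)); a=V[:,1]
    r=cv2.minAreaRect((P*1000).astype(np.float32))
    return m, np.degrees(np.arctan2(a[1],a[0]))%180, r
E
cat > m.py <<'E'
from h import *
im=optics.get_image('top'); out=im.copy()
for n,u,v,h,z,l in [('tooth',381,283,18,.005,0),('vert',467,285,17,.009,0),('ammo',442,205,17,.006,0),('bone',376,212,20,.010,0),
  ('Rslot',206,218,22,.023,1),('Roval',249,221,19,.023,1),('Rround',202,260,17,.023,1),('Rtri',244,263,19,.023,1)]:
    P,p,t=blob(im,u,v,h,z,l); m,a,r=stats(P)
    print(n,'cen',np.round(m*1000,1),'ax',round(a,1),'rect',np.round(r[0],1),np.round(r[1],1),round(r[2],1),'t',t)
    if n in('tooth','Rtri'):
        ar,tri=cv2.minEnclosingTriangle((P*1000).astype(np.float32)); print(tri.reshape(-1,2).round(1).tolist())
    cv2.polylines(out,[p.reshape(-1,1,2).astype(np.int32)],True,(255,0,255),1)
a=cv2.resize(im[180:305,310:500],None,fx=4,fy=4,interpolation=cv2.INTER_NEAREST)
cv2.imwrite('pics/c1.png',a[:,:,::-1])
b=cv2.resize(out[180:300,125:285],None,fx=4,fy=4,interpolation=cv2.INTER_NEAREST)
c=cv2.resize(out[190:300,355:485],None,fx=4,fy=4,interpolation=cv2.INTER_NEAREST)
cv2.imwrite('pics/c2.png',b[:,:,::-1]);cv2.imwrite('pics/c3.png',c[:,:,::-1])
# drawer rim corners
for q in [(142,190),(277,199),(270,292),(132,283)]: print(q,ray('top',*q,.025).round(3))
E
python3 m.py
```

```text
tooth cen [ 457.8 -124.8] ax 175.2 rect [ 458.1 -120.4] [31.1 44.7] 67.6 t 30.0
[[428.5, -125.0999984741211], [472.0, -105.0999984741211], [474.0, -143.8000030517578]]
vert cen [ 449.  -284.4] ax 132.5 rect [ 449.2 -283.8] [31.2 41.1] 42.6 t 23.0
ammo cen [ 603.4 -249.5] ax 169.5 rect [ 603.  -250.7] [48.4 38.3] 9.5 t 37.0
bone cen [ 589.2 -120.6] ax 33.1 rect [ 589.5 -120. ] [56.6 26.4] 33.7 t 32.0
Rslot cen [581.2 202.9] ax 86.9 rect [582.  203.4] [62.7 31.1] 89.1 t 28.0
Roval cen [574.5 124.1] ax 95.9 rect [575.8 124.2] [45.  52.8] 20.2 t 16.0
Rround cen [500.8 210.2] ax 28.4 rect [500.7 209.3] [40.  39.3] 1.0 t 17.0Traceback (most recent call last):
  File "m.py", line 5, in <module>
    P,p,t=blob(im,u,v,h,z,l); m,a,r=stats(P)
          ~~~~^^^^^^^^^^^^^^
  File "h.py", line 21, in blob
    P=np.array([ray('top',a,b,z) for a,b in zip(xs,ys)])
                ~~~^^^^^^^^^^^^^
  File "h.py", line 4, in ray
    c=optics.calibration(n); f=240/np.tan(np.radians(c['fov_y']/2)); T=c['T']
ValueError: time passes only in moves, steps and waits
```

```bash
sed -i 's/^def ray/CAL={n:optics.calibration(n) for n in ("top","side")}\ndef ray/; s/c=optics.calibration(n); f/c=CAL[n]; f/' h.py; python3 m.py
```

```text
tooth cen [ 457.8 -124.7] ax 175.8 rect [ 458.1 -120.4] [31.1 44.7] 67.6 t 30.0
[[428.5, -125.0999984741211], [472.0, -105.0999984741211], [474.0, -143.8000030517578]]
vert cen [ 449.  -284.4] ax 132.6 rect [ 449.7 -283.4] [32.5 41.1] 42.6 t 22.0
ammo cen [ 603.5 -249.5] ax 169.5 rect [ 603.2 -250.7] [48.8 38.3] 9.5 t 37.0
bone cen [ 589.2 -120.6] ax 33.0 rect [ 589.5 -120. ] [56.6 26.4] 33.7 t 32.0
Rslot cen [581.1 203. ] ax 87.1 rect [582.  203.4] [62.7 31.1] 89.1 t 29.0
Roval cen [574.5 124.1] ax 95.4 rect [575.9 124.1] [44.4 53.1] 18.0 t 16.0
Rround cen [500.9 210.2] ax 56.6 rect [500.7 209.3] [39.9 39.2] 1.4 t 17.0
Rtri cen [488.5 130.2] ax 168.4 rect [493.8 131.3] [41.1 47.2] 89.1 t 16.0
[[469.79998779296875, 107.80000305175781], [470.6000061035156, 157.60000610351562], [529.2999877929688, 125.5999984741211]]
(142, 190) [0.638 0.327]
(277, 199) [0.617 0.069]
(270, 292) [0.439 0.083]
(132, 283) [0.46  0.338]
```

View pics/c1.png

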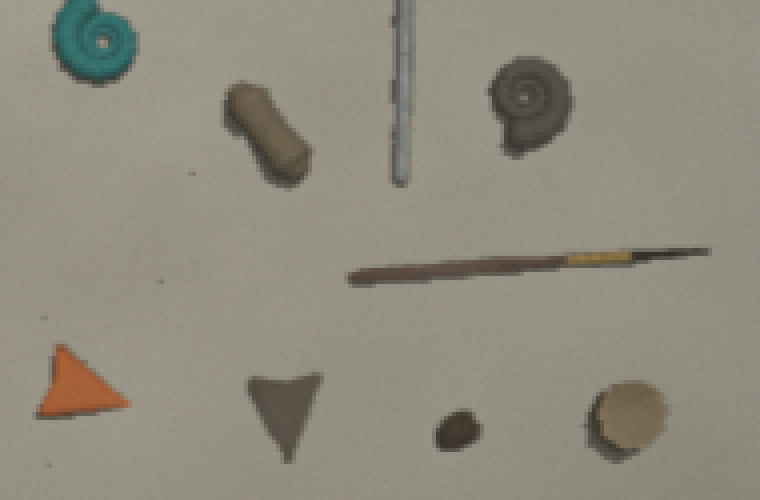

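View pics/c2.png

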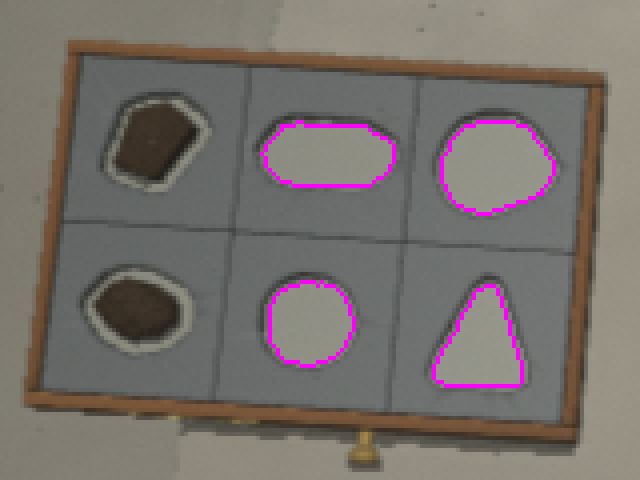

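View pics/c3.png

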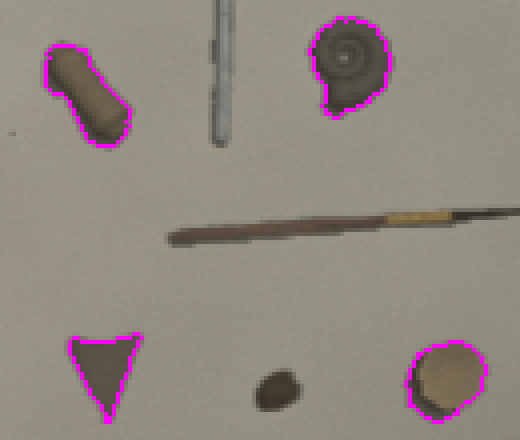

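```bash
cat > m2.py <<'E'
from h import *
from scipy.optimize import minimize
im=optics.get_image('top'); out=im.copy()
for n,u,v,h,z in [('vert',467,285,17,.012),('bone',376,212,20,.011),('ammo',442,205,17,.007)]:
    c=im[v-h:v+h,u-h:u+h]; lab=cv2.cvtColor(cv2.GaussianBlur(c,(3,3),0),cv2.COLOR_RGB2LAB).astype(float)
    b=lab[...,2]-np.median(lab[:3,:,2])
    t,m=cv2.threshold(np.clip(b*8,0,255).astype(np.uint8),0,255,cv2.THRESH_OTSU)
    k,L,st,ce=cv2.connectedComponentsWithStats(m); i=1+np.argmax(st[1:,4])
    ys,xs=np.nonzero(L==i); P=np.array([ray('top',a+u-h,q+v-h,z) for a,q in zip(xs,ys)])
    m_,a,r=stats(P); print(n,(m_*1000).round(1),round(a,1),np.round(r[0],1),np.round(r[1],1),round(r[2],1),t/8)
    out[v-h:v+h,u-h:u+h][cv2.morphologyEx((L==i).astype(np.uint8),cv2.MORPH_GRADIENT,np.ones((2,2)))>0]=(255,0,255)
def grid(p,z,dil):
    W=np.array([ray('top',a,b,z) for a,b in p])*1000; c=W.mean(0)
    g=cv2.fillPoly(np.zeros((200,200),np.uint8),[((W-c)*2+100).round().astype(np.int32).reshape(-1,1,2)],1)
    if dil: g=cv2.dilate(g,cv2.getStructuringElement(2,(2*dil+1,)*2))
    return g,c
_,pa,_=blob(im,442,205,17,.006); _,pr,_=blob(im,249,221,19,.023,1)
R,cr=grid(pr,.023,0)
for dil in(6,9):
    A,ca=grid(pa,.006,dil); best=[]
    for th in range(0,360,4):
        # grid x=world x, y=world y ; rotation +th ccw in (x,y)
        t=np.radians(th); M=np.array([[np.cos(t),-np.sin(t)],[np.sin(t),np.cos(t)]])
        for dx in range(-14,15,2):
            for dy in range(-14,15,2):
                o=np.array([100+dx,100+dy])-M@[100,100]
                B=cv2.warpAffine(A,np.c_[M,o],(200,200),flags=0)
                best.append(((B&R).sum()/(B|R).sum(),th,dx,dy,cr+np.array([dx,dy])/2))
    best.sort(key=lambda q:-q[0]); print(dil,'ca',ca.round(1),'cr',cr.round(1)); 
    seen=set()
    for q in best:
        if q[1]//20 not in seen: seen.add(q[1]//20); print(q[0].round(3),q[1],q[4].round(1))
        if len(seen)>3: break
c=cv2.resize(out[190:300,355:485],None,fx=4,fy=4,interpolation=0); cv2.imwrite('pics/c4.png',c[:,:,::-1])
E
python3 m2.py
```

```text
vert [ 451.2 -287. ] 120.1 [ 451.6 -287. ] [32.4 30.2] 89.1 3.0
bone [ 592.6 -122.2] 35.3 [ 592.7 -122.5] [51.7 16.6] 35.0 1.0
ammo [ 586.7 -222.9] 5.2 [ 593.  -226.4] [23.2 39.8] 89.1 0.0
6 ca [ 602.3 -248.9] cr [574.1 123.6]
0.914 100 [574.1 122.6]
0.909 96 [574.1 122.6]
0.878 120 [575.1 122.6]
0.857 76 [573.1 121.6]
9 ca [ 602.3 -248.9] cr [574.1 123.6]
0.868 92 [574.1 122.6]
0.866 100 [573.1 121.6]
0.848 76 [572.1 121.6]
0.839 120 [574.1 121.6]
```

View pics/c4.png

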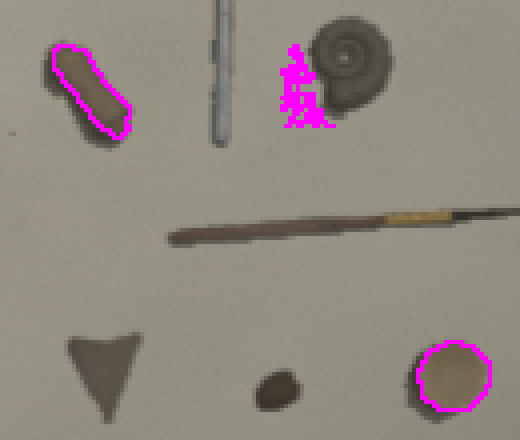

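```bash
cat > t.py <<'E'
import sys,numpy as np
from rig import env
x,y,z,phi=map(float,sys.argv[1:5]); s=env.observe(); R=np.array(s['tool_rot']); p=np.array(s['position'])
f=np.degrees(np.arctan2(R[1,1],R[0,1])); 
print('t',round(s['time_s'],2),'pos',(p*1000).round(1),'phi',round(f,1),'w',round(s['grip_width']*1000,1),'F',np.round(s['ft_force'],1),'q6',round(s['q'][5],1))
print('units',(R.T@(np.array([x,y,z])-p*1000)/40).round(3),'roll units',round(((f-phi+180)%360-180)/5,2))
E
python3 -m jog '[{"linear":[0,0,0.65],"roll":-1},{"linear":[0,0,0.65],"roll":-1},{"linear":[0,0,0.65],"roll":-1},{"linear":[0,0,0.65],"roll":-1},{"linear":[0,0,0.65],"roll":-1}]' 0.35 25; python3 t.py 465 -124.5 100 90.8
```

```text
time_s: 0.67
position: [0.2276, 0.5005, 0.1002]
tool_rot: [[-1.0, -0.014, 0.0], [-0.014, 1.0, 0.0], [-0.0, 0.0, -1.0]]
ft_force: [0.5, 0.6, -0.3]
grip_width: 0.0577
gripper_force: 0.0
t 0.67 pos [227.6 500.5 100.2] phi 90.8 w 57.7 F [ 0.5  0.6 -0.3] q6 -37.6
units [-5.7190e+00 -1.5706e+01  3.0000e-03] roll units -0.0
```

```bash
python3 -m jog '[{"linear":[-0.336,-0.924,0]},{"linear":[-0.336,-0.924,0]},{"linear":[-0.336,-0.924,0]},{"linear":[-0.336,-0.924,0]},{"linear":[-0.336,-0.924,0]},{"linear":[-0.336,-0.924,0]},{"linear":[-0.336,-0.924,0]},{"linear":[-0.336,-0.924,0]},{"linear":[-0.336,-0.924,0]},{"linear":[-0.336,-0.924,0]},{"linear":[-0.336,-0.924,0]},{"linear":[-0.336,-0.924,0]}]' >/dev/null
python3 -m jog '[{"linear":[-0.336,-0.924,0]},{"linear":[-0.336,-0.924,0]},{"linear":[-0.336,-0.924,0]},{"linear":[-0.336,-0.924,0]},{"linear":[-0.336,-0.924,0]},{"linear":[0,0,0]}]' ; python3 t.py 465 -124.5 5 90.8
```

```text
t 0.67 pos [227.6 500.5 100.2] phi 90.8 w 57.7 F [ 0.5  0.6 -0.3] q6 -37.6
units [ -5.719 -15.707   2.378] roll units -0.0invalid input
invalid input
```

```bash
python3 -m jog '[{"linear":[-0.336,-0.924,0],"roll":0},{"linear":[-0.336,-0.924,0],"roll":0},{"linear":[-0.336,-0.924,0],"roll":0},{"linear":[-0.336,-0.924,0],"roll":0},{"linear":[-0.336,-0.924,0],"roll":0},{"linear":[-0.336,-0.924,0],"roll":0},{"linear":[-0.336,-0.924,0],"roll":0},{"linear":[-0.336,-0.924,0],"roll":0},{"linear":[-0.336,-0.924,0],"roll":0},{"linear":[-0.336,-0.924,0],"roll":0},{"linear":[-0.336,-0.924,0],"roll":0},{"linear":[-0.336,-0.924,0],"roll":0}]' && 
python3 -m jog '[{"linear":[-0.336,-0.924,0],"roll":0},{"linear":[-0.336,-0.924,0],"roll":0},{"linear":[-0.336,-0.924,0],"roll":0},{"linear":[-0.336,-0.924,0],"roll":0},{"linear":[-0.336,-0.924,0],"roll":0},{"linear":[0,0,0],"roll":0}]' >/dev/null; python3 t.py 465 -124.5 5 90.8
```

```text
time_s: 1.67
position: [0.3935, 0.0567, 0.1015]
tool_rot: [[-1.0, -0.009, 0.0], [-0.009, 1.0, -0.0], [-0.0, -0.0, -1.0]]
ft_force: [1.2, -0.2, -0.7]
grip_width: 0.0577
gripper_force: 0.0
t 2.17 pos [ 464.8 -131.6  101.4] phi 90.3 w 57.7 F [-1.   0.1 -0.7] q6 -120.1
units [1.00e-03 1.83e-01 2.41e+00] roll units -0.1
```

```bash
python3 -m jog '[{"linear":[0,0.18,0.5],"roll":-0.1},{"linear":[0,0,0.7],"roll":0},{"linear":[0,0,0.6],"roll":0},{"linear":[0,0,0.3],"roll":0},{"linear":[0,0,0],"roll":0}]'>/dev/null; python3 t.py 465 -124.5 5 90.8; python3 - <<'E'
from h import *
a=optics.get_image('top')[215:335,300:460]; cv2.imwrite('pics/d1.png',cv2.resize(a,None,fx=4,fy=4)[:,:,::-1])
E
```

```text
t 2.58 pos [ 460.9 -117.7   15.2] phi 91.0 w 57.5 F [-0.8 -0.3  0.7] q6 -119.7
units [-0.1   -0.173  0.254] roll units 0.05
```

View pics/d1.png

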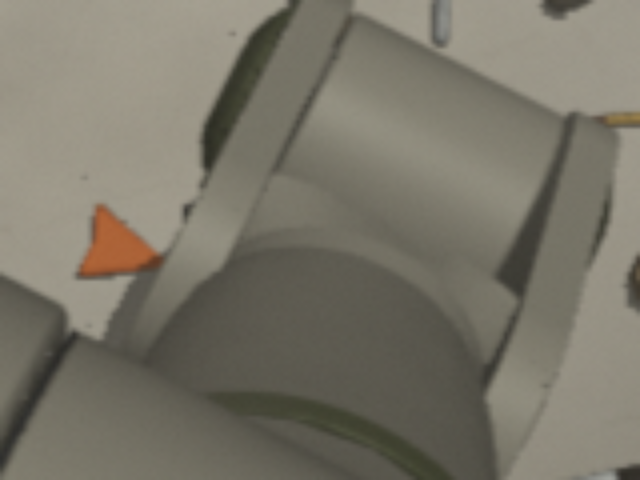

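The view shows the wrist covering the tooth, with the orange look-alike clear at crop (115,245). I'll let the arm settle and correct from the readings.

```bash
python3 -m jog '[{"linear":[0,0,0],"roll":0},{"linear":[0,0,0],"roll":0}]'>/dev/null; python3 t.py 465 -124.5 5 90.8
```

```text
t 2.8 pos [ 462.6 -118.5   18.3] phi 91.1 w 57.8 F [-0.3  0.6  0.1] q6 -119.7
units [-0.056 -0.15   0.334] roll units 0.05
```

```bash
python3 -m jog '[{"linear":[-0.056,-0.15,0],"roll":0},{"linear":[0,0,0.1],"roll":0},{"linear":[0,0,0.1],"roll":0},{"linear":[0,0,0.1],"roll":0},{"linear":[0,0,0.02],"roll":0},{"linear":[0,0,0],"roll":0},{"linear":[0,0,0],"roll":0},{"linear":[0,0,0],"roll":0}]'>/dev/null; python3 t.py 465 -124.5 5 90.8;  python3 - <<'E'
from h import *
a=optics.get_image('side')[170:290,280:440]; cv2.imwrite('pics/d2.png',cv2.resize(a,None,fx=5,fy=5)[:,:,::-1])
E
```

```text
t 3.47 pos [ 464.4 -124.2    4.6] phi 91.1 w 57.3 F [ 0.1 -0.6 -0.1] q6 -120.2
units [-0.014 -0.008 -0.01 ] roll units 0.05
```

View pics/d2.png

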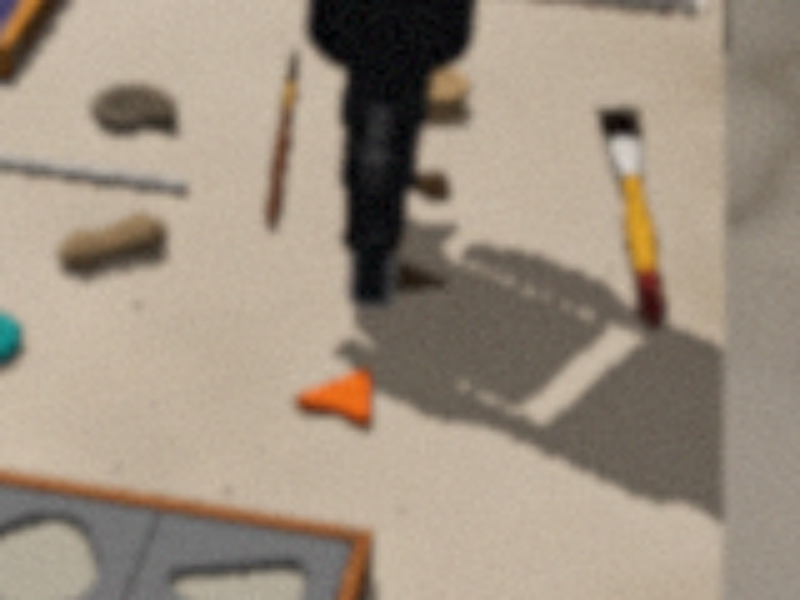

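The side view shows the finger beside the tooth root at crop (372,295), with the point sticking out at (440,280). Closing now.

```bash
python3 -m jog '[{"linear":[0,0,0],"roll":0},{"linear":[0,0,0],"roll":0},{"linear":[0,0,0],"roll":0},{"linear":[0,0,0],"roll":0},{"linear":[0,0,0],"roll":0},{"linear":[0,0,0],"roll":0}]' -0.5 25; python3 t.py 465 -124.5 5 90.8
```

```text
time_s: 4.02
position: [0.4646, -0.1243, 0.0048]
tool_rot: [[-1.0, -0.018, 0.001], [-0.018, 1.0, -0.0], [-0.001, -0.0, -1.0]]
ft_force: [-0.6, 0.7, 6.4]
grip_width: 0.0318
gripper_force: 24.6
t 4.02 pos [ 464.6 -124.3    4.8] phi 91.0 w 31.8 F [-0.6  0.7  6.4] q6 -120.2
units [-0.011 -0.006 -0.005] roll units 0.05
```

```bash
python3 -m jog '[{"linear":[0,0,-0.1],"roll":0},{"linear":[0,0,-0.2],"roll":0},{"linear":[0,0,-0.5],"roll":0},{"linear":[0,0,-0.6],"roll":0},{"linear":[0,0,-0.6],"roll":0},{"linear":[-0.06,0.8,0],"roll":0.5},{"linear":[-0.06,0.8,0],"roll":0.5},{"linear":[-0.06,0.8,0],"roll":0},{"linear":[-0.06,0.8,0],"roll":0},{"linear":[-0.06,0.8,0],"roll":0},{"linear":[-0.06,0.8,0],"roll":0},{"linear":[-0.06,0.8,0],"roll":0}]'; python3 t.py 481 132.1 80 -94.3; python3 - <<'E'
from h import *
a=optics.get_image('side')[170:330,240:440]; cv2.imwrite('pics/d3.png',cv2.resize(a,None,fx=4,fy=3.75)[:,:,::-1])
E
```

```text
time_s: 5.02
position: [0.4923, 0.1002, 0.0851]
tool_rot: [[-0.998, 0.069, 0.0], [0.069, 0.998, -0.0], [-0.0, -0.0, -1.0]]
ft_force: [-0.1, -0.8, -1.1]
grip_width: 0.0316
gripper_force: 24.9
t 5.02 pos [492.3 100.2  85.1] phi 86.0 w 31.6 F [-0.1 -0.8 -1.1] q6 -88.1
units [0.337 0.777 0.127] roll units -35.93
```

View pics/d3.png

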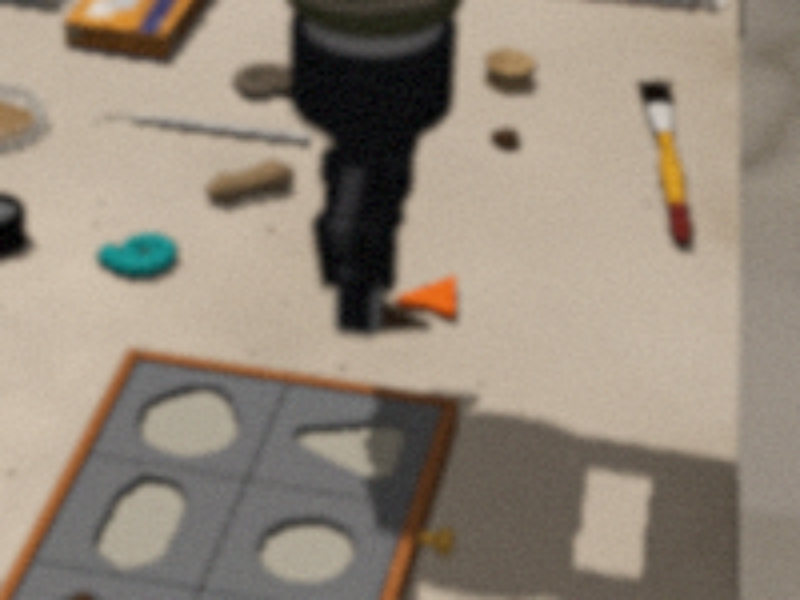

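The tooth is in the fingers, level, with its point at crop (405,318). Now the half turn.

```bash
python3 -m jog '[{"linear":[0,0,0],"roll":1},{"linear":[0,0,0],"roll":1},{"linear":[0,0,0],"roll":1},{"linear":[0,0,0],"roll":1},{"linear":[0,0,0],"roll":1},{"linear":[0,0,0],"roll":1},{"linear":[0,0,0],"roll":1},{"linear":[0,0,0],"roll":1},{"linear":[0,0,0],"roll":1},{"linear":[0,0,0],"roll":1},{"linear":[0,0,0],"roll":1},{"linear":[0,0,0],"roll":1}]' >/dev/null
python3 -m jog '[{"linear":[0,0,0],"roll":1},{"linear":[0,0,0],"roll":1},{"linear":[0,0,0],"roll":1},{"linear":[0,0,0],"roll":1},{"linear":[0,0,0],"roll":1},{"linear":[0,0,0],"roll":1},{"linear":[0,0,0],"roll":1},{"linear":[0,0,0],"roll":1},{"linear":[0,0,0],"roll":1},{"linear":[0,0,0],"roll":1},{"linear":[0,0,0],"roll":1},{"linear":[0,0,0],"roll":1}]' >/dev/null
python3 -m jog '[{"linear":[0,0,0],"roll":1},{"linear":[0,0,0],"roll":1},{"linear":[0,0,0],"roll":1},{"linear":[0,0,0],"roll":1},{"linear":[0,0,0],"roll":1},{"linear":[0,0,0],"roll":1},{"linear":[0,0,0],"roll":1},{"linear":[0,0,0],"roll":1},{"linear":[0,0,0],"roll":1},{"linear":[0,0,0],"roll":0.9},{"linear":[0,0,0],"roll":0},{"linear":[0,0,0],"roll":0}]' >/dev/null
python3 t.py 481 132.1 40 -94.3
```

```text
t 8.07 pos [492.4  98.5  84.8] phi -83.3 w 31.4 F [-0.6  0.6  0.4] q6 81.1
units [-0.184 -0.867  1.121] roll units 2.2
```

```bash
python3 -m jog '[{"linear":[0,0,0],"roll":1},{"linear":[0,0,0],"roll":1},{"linear":[0,0,0],"roll":0.2},{"linear":[0,0,0],"roll":0},{"linear":[0,0,0],"roll":0},{"linear":[0,0,0],"roll":0}]' >/dev/null
python3 t.py 481 132.1 40 -94.3
```

```text
t 8.57 pos [492.4  98.5  84.6] phi -94.3 w 31.6 F [-0.1 -0.5 -0.4] q6 92.1
units [-0.348 -0.815  1.114] roll units -0.0
```

```bash
python3 -m jog '[{"linear":[-0.17,-0.4,0],"roll":0},{"linear":[-0.18,-0.41,0],"roll":0},{"linear":[0,0,0.4],"roll":0},{"linear":[0,0,0.4],"roll":0},{"linear":[0,0,0.3],"roll":0},{"linear":[0,0,0],"roll":0},{"linear":[0,0,0],"roll":0},{"linear":[0,0,0],"roll":0}]' >/dev/null
python3 t.py 481 132.1 22 -94.3;  python3 - <<'E'
from h import *
a=optics.get_image('side')[240:390,220:380]; cv2.imwrite('pics/d4.png',cv2.resize(a,None,fx=4,fy=4)[:,:,::-1])
E
```

```text
t 9.23 pos [481.4 131.9  41.2] phi -94.4 w 31.4 F [ 0.8  0.3 -0.4] q6 96.1
units [-0.011 -0.004  0.48 ] roll units -0.02
```

View pics/d4.png

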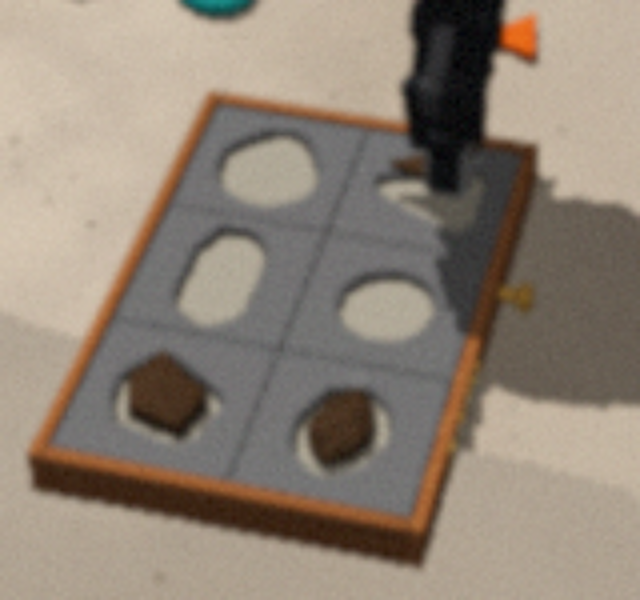

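The tooth points to +x above its recess: tip at crop (395,163), recess tip at (382,187). I'll check the tip's position numerically.

```bash
python3 - <<'E'
from h import *
for u,v,z in[(395,163,.040),(395,158,.040),(380,187,.020),(220+0,0,0)][:3]: print((ray('side',220+u/4,240+v/4,z)*1000).round(1))
E
```

```text
[511.2 135.2]
[511.7 131.5]
[519.2 131.6]
```

```bash
python3 -m jog '[{"linear":[0,0,0.15],"roll":0},{"linear":[0,0,0.15],"roll":0},{"linear":[0,0,0.07],"roll":0},{"linear":[0,0,0.05],"roll":0},{"linear":[0,0,0.03],"roll":0},{"linear":[0,0,0.02],"roll":0},{"linear":[0,0,0],"roll":0},{"linear":[0,0,0],"roll":0},{"linear":[0,0,0],"roll":0}]' >/dev/null
python3 t.py 481 132.1 22 -94.3
```

```text
t 10.03 pos [480.9 131.9  22.2] phi -94.4 w 31.5 F [-2.7 -0.1  6.5] q6 96.2
units [ 0.002 -0.005  0.006] roll units -0.03
```

```bash
python3 -m jog '[{"linear":[0,0,0],"roll":0},{"linear":[0,0,0],"roll":0},{"linear":[0,0,0],"roll":0},{"linear":[0,0,0],"roll":0}]' 0.03
python3 -m jog '[{"linear":[0,0,-0.05],"roll":0},{"linear":[0,0,-0.1],"roll":0},{"linear":[0,0,-0.5],"roll":0},{"linear":[0,0,-0.8],"roll":0},{"linear":[0,0,-0.8],"roll":0},{"linear":[0,0,0],"roll":0},{"linear":[0,0,0],"roll":0},{"linear":[0,0,0],"roll":0}]' 0.35 >/dev/null
python3 t.py 603.3 -250.3 100 -102
```

```text
time_s: 10.37
position: [0.481, 0.1319, 0.0217]
tool_rot: [[0.997, -0.078, -0.0], [-0.078, -0.997, -0.0], [-0.0, 0.0, -1.0]]
ft_force: [0.0, 0.4, 0.0]
grip_width: 0.0443
gripper_force: 0.0
t 11.03 pos [480.6 131.9 111.4] phi -94.5 w 57.7 F [ 0.6  0.6 -0.5] q6 96.2
units [3.8   9.288 0.284] roll units 1.51
```

```bash
python3 -m jog '[{"linear":[0.345,0.844,0],"roll":0},{"linear":[0.345,0.844,0],"roll":0},{"linear":[0.345,0.844,0],"roll":0},{"linear":[0.345,0.844,0],"roll":0},{"linear":[0.345,0.844,0],"roll":0},{"linear":[0.345,0.844,0],"roll":0},{"linear":[0.345,0.844,0],"roll":0},{"linear":[0.345,0.844,0],"roll":0},{"linear":[0.345,0.844,0],"roll":0},{"linear":[0.345,0.844,0],"roll":0},{"linear":[0.345,0.844,0.2],"roll":0.75},{"linear":[0,0,0.3],"roll":0.75}]' 0.5 >/dev/null
python3 -m jog '[{"linear":[0,0,0.5],"roll":0},{"linear":[0,0,0],"roll":0},{"linear":[0,0,0],"roll":0},{"linear":[0,0,0],"roll":0}]' >/dev/null
python3 t.py 603.3 -250.3 4.5 -102
```

```text
t 12.37 pos [ 603.6 -249.8   71.9] phi -101.9 w 64.0 F [ 1.   0.3 -0.3] q6 69.1
units [-0.005  0.014  1.686] roll units 0.02
```

```bash
python3 -m jog '[{"linear":[0,0,0.5],"roll":0},{"linear":[0,0,0.5],"roll":0},{"linear":[0,0,0.4],"roll":0},{"linear":[0,0,0.15],"roll":0},{"linear":[0,0,0.1],"roll":0},{"linear":[0,0,0.03],"roll":0},{"linear":[0,0,0],"roll":0},{"linear":[0,0,0],"roll":0},{"linear":[0,0,0],"roll":0}]' >/dev/null
python3 t.py 603.3 -250.3 4.5 -102
python3 -m jog '[{"linear":[0,0,0],"roll":0},{"linear":[0,0,0],"roll":0},{"linear":[0,0,0],"roll":0},{"linear":[0,0,0],"roll":0},{"linear":[0,0,0],"roll":0},{"linear":[0,0,0],"roll":0}]' -0.5 25; python3 t.py 603.3 -250.3 4.5 -102
```

```text
t 13.12 pos [ 603.9 -250.3    5.5] phi -101.9 w 64.1 F [ 0.3 -0.4  0.2] q6 69.1
units [-0.015  0.003  0.025] roll units 0.01
time_s: 13.62
position: [0.6036, -0.2502, 0.0051]
tool_rot: [[0.978, -0.207, 0.001], [-0.207, -0.978, -0.0], [0.001, 0.0, -1.0]]
ft_force: [-1.5, 0.2, 6.9]
grip_width: 0.0359
gripper_force: 24.5
t 13.62 pos [ 603.6 -250.2    5.1] phi -102.0 w 35.9 F [-1.5  0.2  6.9] q6 69.1
units [-0.008  0.004  0.016] roll units 0.01
```

```bash
python3 -m jog '[{"linear":[0,0,-0.05],"roll":0},{"linear":[0,0,-0.1],"roll":0},{"linear":[0,0,-0.2],"roll":0},{"linear":[0,0,-0.4],"roll":0},{"linear":[0,0,-0.6],"roll":0},{"linear":[0,0,-0.6],"roll":0},{"linear":[0,0,0],"roll":0},{"linear":[0,0,0],"roll":0},{"linear":[0,0,0],"roll":0}]' >/dev/null
python3 t.py 575.5 124 80 -5;  python3 - <<'E'
from h import *
a=optics.get_image('side')[110:340,230:430]; cv2.imwrite('pics/d5.png',cv2.resize(a,None,fx=2.6,fy=2.6)[:,:,::-1])
E
```

```text
t 14.37 pos [ 603.2 -249.9   82.1] phi -102.0 w 36.0 F [-0.1  0.6 -0.6] q6 69.1
units [-2.612 -9.001  0.059] roll units -19.39
```

View pics/d5.png

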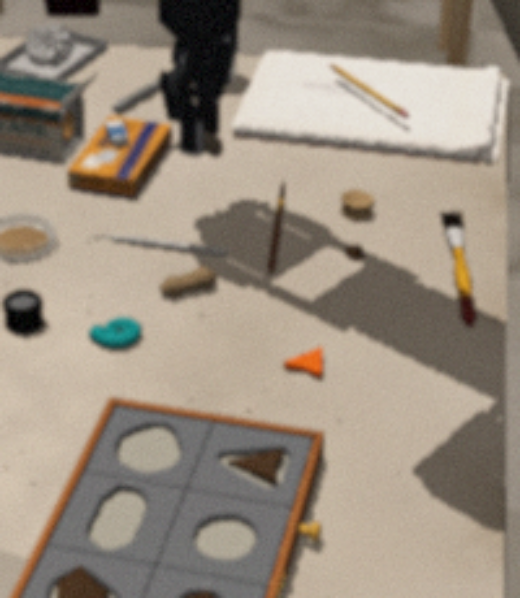

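The tooth lies in its triangular recess at crop (262,463), and the ammonite is held at (207,143).

```bash
python3 -m jog '[{"linear":[-0.237,-0.818,0],"roll":0},{"linear":[-0.237,-0.818,0],"roll":0},{"linear":[-0.237,-0.818,0],"roll":0},{"linear":[-0.237,-0.818,0],"roll":0},{"linear":[-0.237,-0.818,0],"roll":0},{"linear":[-0.237,-0.818,0],"roll":0},{"linear":[-0.237,-0.818,0],"roll":0},{"linear":[-0.237,-0.818,0],"roll":0},{"linear":[-0.237,-0.818,0],"roll":0},{"linear":[-0.237,-0.818,0],"roll":0},{"linear":[-0.237,-0.818,0],"roll":0}]' >/dev/null
python3 -m jog '[{"linear":[0,0,0],"roll":-1},{"linear":[0,0,0],"roll":-1},{"linear":[0,0,0],"roll":-1},{"linear":[0,0,0],"roll":-1},{"linear":[0,0,0],"roll":-1},{"linear":[0,0,0],"roll":-1},{"linear":[0,0,0],"roll":-1},{"linear":[0,0,0],"roll":-1},{"linear":[0,0,0],"roll":-1},{"linear":[0,0,0],"roll":-1}]' >/dev/null
python3 -m jog '[{"linear":[0,0,0],"roll":-1},{"linear":[0,0,0],"roll":-1},{"linear":[0,0,0],"roll":-1},{"linear":[0,0,0],"roll":-1},{"linear":[0,0,0],"roll":-1},{"linear":[0,0,0],"roll":-1},{"linear":[0,0,0],"roll":-1},{"linear":[0,0,0],"roll":-1},{"linear":[0,0,0],"roll":-1},{"linear":[0,0,0],"roll":0},{"linear":[0,0,0],"roll":0},{"linear":[0,0,0],"roll":0}]' >/dev/null
python3 t.py 575.5 124 40 -5
```

```text
t 17.17 pos [575.8 123.6  82. ] phi -7.1 w 36.5 F [ 0.4 -0.7 -0.1] q6 7.7
units [ 0.009 -0.007  1.05 ] roll units -0.42
```

```bash
python3 -m jog '[{"linear":[0,0,0.5],"roll":-0.4},{"linear":[0,0,0.5],"roll":0},{"linear":[0,0,0.2],"roll":0},{"linear":[0,0,0.1],"roll":0},{"linear":[0,0,0.05],"roll":0},{"linear":[0,0,0],"roll":0},{"linear":[0,0,0],"roll":0},{"linear":[0,0,0],"roll":0}]' >/dev/null
python3 t.py 575.5 124 22.2 -5
```

```text
t 17.83 pos [576.4 123.6  29.3] phi -5.0 w 36.1 F [-0.4  0.4 -0.3] q6 5.6
units [ 0.007 -0.025  0.178] roll units 0.01
```

```bash
python3 -m jog '[{"linear":[0.007,-0.02,0.05],"roll":0},{"linear":[0,0,0.05],"roll":0},{"linear":[0,0,0.03],"roll":0},{"linear":[0,0,0.03],"roll":0},{"linear":[0,0,0.02],"roll":0},{"linear":[0,0,0],"roll":0},{"linear":[0,0,0],"roll":0},{"linear":[0,0,0],"roll":0}]' >/dev/null
python3 t.py 575.5 124 22.2 -5
```

```text
t 18.5 pos [575.3 124.   22.1] phi -4.9 w 36.1 F [-2.9 -0.4  7.7] q6 5.6
units [ 0.001  0.006 -0.002] roll units 0.01
```

Contact. I'll release, opening only a little.

```bash
python3 -m jog '[{"linear":[0,0,0],"roll":0},{"linear":[0,0,0],"roll":0},{"linear":[0,0,0],"roll":0},{"linear":[0,0,0],"roll":0}]' 0.13 >/dev/null
python3 -m jog '[{"linear":[0,0,-0.05],"roll":0},{"linear":[0,0,-0.1],"roll":0},{"linear":[0,0,-0.5],"roll":0},{"linear":[0,0,-0.8],"roll":0},{"linear":[0,0,-0.8],"roll":0},{"linear":[0,0,0],"roll":0},{"linear":[0,0,0],"roll":0},{"linear":[0,0,0],"roll":0}]' >/dev/null
python3 t.py 591 -121.5 80 -55.5
```

```text
t 19.5 pos [574.8 123.9 110.9] phi -5.0 w 48.1 F [-0.2 -0.2 -0.7] q6 5.6
units [-6.078  0.933  0.772] roll units 10.11
```

```bash
python3 -m jog '[{"linear":[-0.868,0.133,0],"roll":0},{"linear":[-0.868,0.133,0],"roll":0},{"linear":[-0.868,0.133,0],"roll":0},{"linear":[-0.868,0.133,0],"roll":0},{"linear":[-0.868,0.133,0],"roll":0},{"linear":[-0.868,0.133,0],"roll":0},{"linear":[-0.868,0.133,0],"roll":0}]' >/dev/null
python3 -m jog '[{"linear":[0,0,0],"roll":1},{"linear":[0,0,0],"roll":1},{"linear":[0,0,0.1],"roll":1},{"linear":[0,0,0.1],"roll":1},{"linear":[0,0,0.2],"roll":1},{"linear":[0,0,0.2],"roll":1},{"linear":[0,0,0.2],"roll":1},{"linear":[0,0,0.2],"roll":1},{"linear":[0,0,0.2],"roll":1},{"linear":[0,0,0.2],"roll":1},{"linear":[0,0,0],"roll":0},{"linear":[0,0,0],"roll":0}]' >/dev/null
python3 -m jog '[{"linear":[0,0,0],"roll":0},{"linear":[0,0,0],"roll":0}]' >/dev/null
python3 t.py 591 -121.5 6 -55.5
```

```text
t 21.25 pos [ 591.5 -121.4   55.5] phi -54.9 w 48.0 F [-0.2 -0.3  0.2] q6 32.0
units [-0.01  -0.005  1.237] roll units 0.13
```

```bash
python3 -m jog '[{"linear":[-0.01,0,0.4],"roll":0.13},{"linear":[0,0,0.4],"roll":0},{"linear":[0,0,0.2],"roll":0},{"linear":[0,0,0.15],"roll":0},{"linear":[0,0,0.08],"roll":0},{"linear":[0,0,0],"roll":0},{"linear":[0,0,0],"roll":0},{"linear":[0,0,0],"roll":0}]' >/dev/null
python3 t.py 591 -121.5 6 -55.5
python3 -m jog '[{"linear":[0,0,0],"roll":0},{"linear":[0,0,0],"roll":0},{"linear":[0,0,0],"roll":0},{"linear":[0,0,0],"roll":0},{"linear":[0,0,0],"roll":0},{"linear":[0,0,0],"roll":0},{"linear":[0,0,0],"roll":0}]' -0.9 25; python3 t.py 591 -121.5 6 -55.5
```

```text
t 21.92 pos [ 591.4 -121.7    6.8] phi -55.6 w 47.9 F [-0.4 -0.9  0.1] q6 32.7
units [-0.005 -0.011  0.02 ] roll units -0.02
time_s: 22.5
position: [0.5913, -0.1217, 0.0067]
tool_rot: [[0.825, 0.565, 0.001], [0.565, -0.825, -0.0], [0.0, 0.001, -1.0]]
ft_force: [-1.4, 0.2, 5.2]
grip_width: 0.0211
gripper_force: 24.9
t 22.5 pos [ 591.3 -121.7    6.7] phi -55.6 w 21.1 F [-1.4  0.2  5.2] q6 32.7
units [-0.002 -0.008  0.017] roll units -0.02
```

```bash
python3 -m jog '[{"linear":[0,0,-0.05],"roll":0},{"linear":[0,0,-0.1],"roll":0},{"linear":[0,0,-0.3],"roll":0},{"linear":[0,0,-0.5],"roll":0},{"linear":[0,0,-0.6],"roll":0},{"linear":[0,0,-0.4],"roll":0},{"linear":[0,0,0],"roll":0},{"linear":[0,0,0],"roll":0},{"linear":[0,0,0],"roll":0}]' >/dev/null
python3 t.py 581.8 203.8 80 -4.5;  python3 - <<'E'
from h import *
a=optics.get_image('side')[140:340,230:430]; cv2.imwrite('pics/d6.png',cv2.resize(a,None,fx=3,fy=3)[:,:,::-1])
E
```

```text
t 23.25 pos [ 590.5 -121.4   83. ] phi -55.6 w 21.2 F [ 0.1  0.  -1.8] q6 32.7
units [ 4.414 -6.831  0.081] roll units -10.22
```

View pics/d6.png

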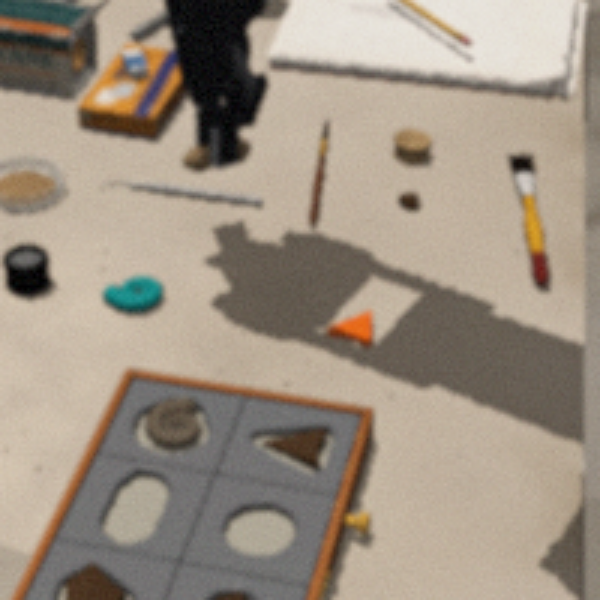

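The ammonite is in its oval at crop (175,423), the tooth is fine at (300,447), and the bone is held level at (215,152).

```bash
python3 -m jog '[{"linear":[0.49,-0.759,0],"roll":0},{"linear":[0.49,-0.759,0],"roll":0},{"linear":[0.49,-0.759,0],"roll":0},{"linear":[0.49,-0.759,0],"roll":0},{"linear":[0.49,-0.759,0],"roll":0},{"linear":[0.49,-0.759,0],"roll":0},{"linear":[0.49,-0.759,0],"roll":0},{"linear":[0.49,-0.759,0],"roll":0},{"linear":[0.49,-0.759,0],"roll":0}]' >/dev/null
python3 -m jog '[{"linear":[0,0,0],"roll":-1},{"linear":[0,0,0],"roll":-1},{"linear":[0,0,0],"roll":-1},{"linear":[0,0,0],"roll":-1},{"linear":[0,0,0],"roll":-1},{"linear":[0,0,0],"roll":-1},{"linear":[0,0,0],"roll":-1},{"linear":[0,0,0],"roll":-1},{"linear":[0,0,0],"roll":-1},{"linear":[0,0,0],"roll":-1},{"linear":[0,0,0],"roll":-0.2}]' >/dev/null
python3 -m jog '[{"linear":[0,0,0],"roll":0},{"linear":[0,0,0],"roll":0},{"linear":[0,0,0],"roll":0}]' >/dev/null
python3 t.py 581.8 203.8 32 -4.5
```

```text
t 25.22 pos [582.1 203.5  83.7] phi -4.7 w 20.6 F [-0.2  0.  -0.8] q6 13.0
units [ 0.008 -0.008  1.293] roll units -0.04
```

```bash
python3 -m jog '[{"linear":[0,0,0.5],"roll":0},{"linear":[0,0,0.5],"roll":0},{"linear":[0,0,0.2],"roll":0},{"linear":[0,0,0.1],"roll":0},{"linear":[0,0,0],"roll":0},{"linear":[0,0,0],"roll":0},{"linear":[0,0,0],"roll":0}]' >/dev/null
python3 t.py 581.8 203.8 23.7 -4.5
```

```text
t 25.8 pos [582.8 203.6  33.2] phi -4.6 w 21.0 F [ 0.5 -0.8  0.5] q6 12.9
units [ 0.003 -0.026  0.237] roll units -0.02
```

```bash
python3 -m jog '[{"linear":[0,-0.02,0.08],"roll":0},{"linear":[0,0,0.06],"roll":0},{"linear":[0,0,0.04],"roll":0},{"linear":[0,0,0.03],"roll":0},{"linear":[0,0,0.03],"roll":0},{"linear":[0,0,0],"roll":0},{"linear":[0,0,0],"roll":0},{"linear":[0,0,0],"roll":0}]' >/dev/null
python3 t.py 581.8 203.8 23.7 -4.5
```

```text
t 26.47 pos [581.4 203.6  23.6] phi -4.6 w 21.5 F [-3.8 -0.3  8.7] q6 12.9
units [ 0.007  0.009 -0.002] roll units -0.02
```

```bash
python3 -m jog '[{"linear":[0,0,0],"roll":0},{"linear":[0,0,0],"roll":0},{"linear":[0,0,0],"roll":0},{"linear":[0,0,0],"roll":0}]' -0.2 >/dev/null
python3 -m jog '[{"linear":[0,0,-0.05],"roll":0},{"linear":[0,0,-0.1],"roll":0},{"linear":[0,0,-0.5],"roll":0},{"linear":[0,0,-0.8],"roll":0},{"linear":[0,0,-0.8],"roll":0},{"linear":[0,0,0],"roll":0},{"linear":[0,0,0],"roll":0},{"linear":[0,0,0],"roll":0}]' >/dev/null
python3 t.py 450.7 -286 80 -4.6
```

```text
t 27.47 pos [581.1 203.5 112.2] phi -4.6 w 34.6 F [ 0.2  0.6 -0.9] q6 12.9
units [-12.459  -2.267   0.809] roll units -0.0
```

```bash
python3 -m jog '[{"linear":[-0.89,-0.162,0],"roll":0},{"linear":[-0.89,-0.162,0],"roll":0},{"linear":[-0.89,-0.162,0],"roll":0},{"linear":[-0.89,-0.162,0],"roll":0},{"linear":[-0.89,-0.162,0],"roll":0},{"linear":[-0.89,-0.162,0],"roll":0},{"linear":[-0.89,-0.162,0],"roll":0},{"linear":[-0.89,-0.162,0],"roll":0},{"linear":[-0.89,-0.162,0],"roll":0},{"linear":[-0.89,-0.162,0],"roll":0},{"linear":[-0.89,-0.162,0],"roll":0},{"linear":[-0.89,-0.162,0],"roll":0}]' 0.4 >/dev/null
python3 -m jog '[{"linear":[-0.89,-0.162,0],"roll":0},{"linear":[-0.89,-0.162,0],"roll":0},{"linear":[0,0,0.4],"roll":0},{"linear":[0,0,0.5],"roll":0},{"linear":[0,0,0.4],"roll":0},{"linear":[0,0,0],"roll":0},{"linear":[0,0,0],"roll":0},{"linear":[0,0,0],"roll":0},{"linear":[0,0,0],"roll":0}]' >/dev/null
python3 t.py 450.7 -286 6 -4.6
```

```text
t 29.22 pos [ 451.4 -286.1   61.3] phi -4.6 w 59.6 F [ 0.  -0.5  1.1] q6 -40.5
units [ 0.002 -0.018  1.382] roll units 0.0
```

```bash
python3 -m jog '[{"linear":[0,-0.015,0.4],"roll":0},{"linear":[0,0,0.4],"roll":0},{"linear":[0,0,0.3],"roll":0},{"linear":[0,0,0.15],"roll":0},{"linear":[0,0,0.12],"roll":0},{"linear":[0,0,0],"roll":0},{"linear":[0,0,0],"roll":0},{"linear":[0,0,0],"roll":0}]' >/dev/null
python3 t.py 450.7 -286 6 -4.6
python3 -m jog '[{"linear":[0,0,0],"roll":0},{"linear":[0,0,0],"roll":0},{"linear":[0,0,0],"roll":0},{"linear":[0,0,0],"roll":0},{"linear":[0,0,0],"roll":0},{"linear":[0,0,0],"roll":0},{"linear":[0,0,0],"roll":0}]' -0.6 25
python3 -m jog '[{"linear":[0,0,-0.05],"roll":0},{"linear":[0,0,-0.1],"roll":0},{"linear":[0,0,-0.3],"roll":0},{"linear":[0,0,-0.5],"roll":0},{"linear":[0,0,-0.6],"roll":0},{"linear":[0,0,-0.4],"roll":0},{"linear":[0,0,0],"roll":0},{"linear":[0,0,0],"roll":0},{"linear":[0,0,0],"roll":0}]' >/dev/null
python3 t.py 501.8 210.1 80 -4.6
```

```text
t 29.88 pos [ 450.8 -286.2    6.5] phi -4.6 w 60.1 F [ 0.6 -0.5 -0.6] q6 -40.5
units [ 0.005 -0.002  0.011] roll units 0.0
time_s: 30.47
position: [0.4507, -0.2861, 0.0063]
tool_rot: [[0.08, 0.997, 0.001], [0.997, -0.08, -0.001], [-0.001, 0.001, -1.0]]
ft_force: [0.5, 0.8, 6.7]
grip_width: 0.0313
gripper_force: 24.6
t 31.22 pos [ 450.  -285.5   82.9] phi -4.6 w 31.5 F [ 0.1 -0.5 -0.5] q6 -40.5
units [12.455  0.296  0.084] roll units -0.0
```

```bash
python3 -m jog '[{"linear":[0.89,0.021,0],"roll":0},{"linear":[0.89,0.021,0],"roll":0},{"linear":[0.89,0.021,0],"roll":0},{"linear":[0.89,0.021,0],"roll":0},{"linear":[0.89,0.021,0],"roll":0},{"linear":[0.89,0.021,0],"roll":0},{"linear":[0.89,0.021,0],"roll":0},{"linear":[0.89,0.021,0],"roll":0},{"linear":[0.89,0.021,0],"roll":0},{"linear":[0.89,0.021,0],"roll":0},{"linear":[0.89,0.021,0],"roll":0},{"linear":[0.89,0.021,0],"roll":0}]' >/dev/null
python3 -m jog '[{"linear":[0.89,0.021,0],"roll":0},{"linear":[0.88,0.021,0],"roll":0},{"linear":[0,0,0.2],"roll":0},{"linear":[0,0,0.4],"roll":0},{"linear":[0,0,0.3],"roll":0},{"linear":[0,0,0],"roll":0},{"linear":[0,0,0],"roll":0},{"linear":[0,0,0],"roll":0},{"linear":[0,0,0],"roll":0}]' >/dev/null
python3 t.py 501.8 210.1 23.3 -4.6
```

```text
t 32.97 pos [502.5 209.4  48.2] phi -4.6 w 31.8 F [ 0.6 -0.4 -0.5] q6 14.8
units [ 0.017 -0.018  0.623] roll units -0.0
```

```bash
python3 -m jog '[{"linear":[0.015,-0.015,0.2],"roll":0},{"linear":[0,0,0.16],"roll":0},{"linear":[0,0,0.1],"roll":0},{"linear":[0,0,0.06],"roll":0},{"linear":[0,0,0.04],"roll":0},{"linear":[0,0,0.03],"roll":0},{"linear":[0,0,0.03],"roll":0},{"linear":[0,0,0],"roll":0},{"linear":[0,0,0],"roll":0},{"linear":[0,0,0],"roll":0}]' >/dev/null
python3 t.py 501.8 210.1 23.3 -4.6
```

```text
t 33.8 pos [501.6 210.2  23.3] phi -4.6 w 31.4 F [-1.5 -1.7  6.3] q6 14.9
units [-0.003  0.005  0.001] roll units 0.0
```

Touching down. I'll release, lift, back off to the side and check.

```bash
python3 -m jog '[{"linear":[0,0,0],"roll":0},{"linear":[0,0,0],"roll":0},{"linear":[0,0,0],"roll":0},{"linear":[0,0,0],"roll":0}]' 0.03 >/dev/null
python3 -m jog '[{"linear":[0,0,-0.05],"roll":0},{"linear":[0,0,-0.1],"roll":0},{"linear":[0,0,-0.5],"roll":0},{"linear":[0,0,-0.8],"roll":0},{"linear":[0,0,-0.8],"roll":0},{"linear":[0,0,-0.8],"roll":0},{"linear":[-0.9,0,0],"roll":0},{"linear":[-0.9,0,0],"roll":0},{"linear":[-0.9,0,0],"roll":0},{"linear":[-0.9,0,0],"roll":0},{"linear":[-0.9,0,0],"roll":0},{"linear":[-0.9,0,0],"roll":0}]' >/dev/null
python3 -m jog '[{"linear":[-0.9,0,0],"roll":0},{"linear":[-0.9,0,0],"roll":0},{"linear":[-0.9,0,0],"roll":0},{"linear":[-0.9,0,0],"roll":0},{"linear":[0,0,0],"roll":0},{"linear":[0,0,0],"roll":0},{"linear":[0,0,0],"roll":0}]' >/dev/null
python3 t.py 501.8 210.1 23.3 -4.6; python3 - <<'E'
from h import *
a=cv2.resize(optics.get_image('top')[185:300,125:285],None,fx=5,fy=5)
cv2.imwrite('pics/e1.png',a[:,:,::-1])
b=cv2.resize(optics.get_image('side')[250:390,225:370],None,fx=4,fy=4); cv2.imwrite('pics/e2.png',b[:,:,::-1])
E
```

```text
t 35.72 pos [ 472.5 -148.3  145.1] phi -4.6 w 44.0 F [ 0.   0.5 -0.2] q6 -26.5
units [8.988e+00 8.000e-03 3.047e+00] roll units -0.0
```

View pics/e1.png

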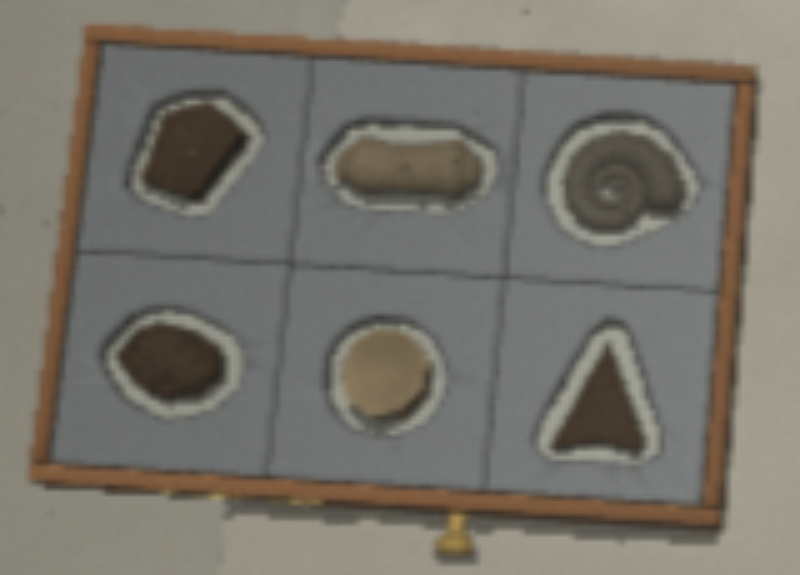

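View pics/e2.png

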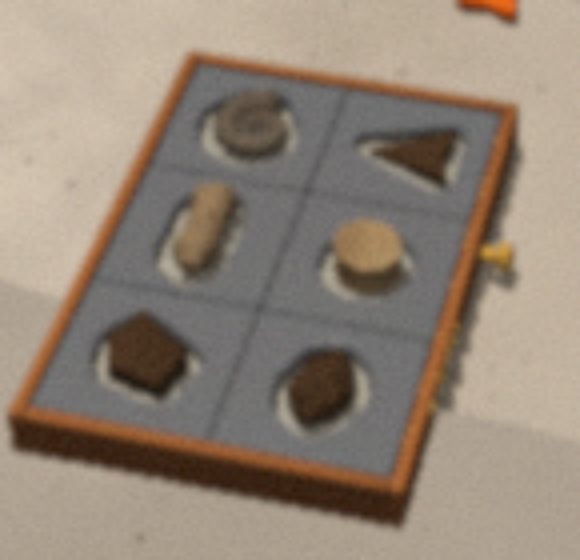

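All four fossils lie inside their recesses with pale floor showing all round: slot (410,170), oval (625,185), round (385,372) and triangle (602,410) in the top crop. The two packed specimens are unmoved at (195,152) and (172,360).

```bash
python3 -c "
from rig import env
print(env.close_job())"
```

```text
the job is handed in; nothing more can be done
None
```

I handed the job in at about 36 s: in the last pictures all four fossils lie in their own recesses and the two packed specimens look unmoved, but the hand-in gave no verdict.

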